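# Lever open the blue-lidded laundry tablet tub

## Robot

A 6-joint arm with a two-finger parallel gripper is mounted at the origin on the work surface. World frame = base frame: x ahead of the robot, y to its left, z up, the work surface at z = 0. Lengths are in mm, angles in rad, forces in N, time in s.
With the tool pointing down it reaches from about 350 to 875 mm from the base axis. Payload 4.2 kg.
Tool frame: the origin (TCP) lies between the finger pads; the fingertips stand 17 mm ahead of it and the grasp point (between the pads) lies 2 mm behind it; z points along the fingers, y is the line along which they close (so a half turn about z gives the same grasp; the last joint's range is limited). The gripper opens to 85 mm and grips with 20 to 120 N. Pads are 22 mm wide; open, the fingers measure 114 mm over their backs; the gripper's body (76 mm by 85 mm) begins 54 mm behind the grasp point. The pads swing forward as they close: fully open they stand 13 mm farther back than shut.
Start: joints at [1.585, 0.385, 0.008, 0, -1.194, -0.259], TCP at [151.445, 606.353, 215.912] pointing down, gripper open.
Joint ranges: [-3.14, 3.14], [-1.21, 2.06], [-1.07, 1.41], [-3.16, 2.05], [-2.99, -0.16], [-3.1, 3.1]. Speed limits (rad/s): [2.79, 2.79, 3.14, 3.14, 3.14, 3.14].

## Interface

Orientations are given as a unit quaternion [x, y, z, w].
In Python, from bench import arm gives the robot as it stands.
- The arm moves only by the shell command python3 jog.py 'ROWS' [OPENING]. ROWS is a JSON list of rows, 1 to 10 of them, each an object with the fields trans (a list: dx, dy, dz in units of 100 mm), rotvec (a list: a rotation vector rx, ry, rz in units of 0.2 rad); a field left out counts as zero; each row is the pose to reach, as a shift and turn from the pose commanded when the command began, along the tool's axes at that moment; what a row does not reach only later rows make up. A row lasts 1/10 s, in which the tool goes at most 50 mm and 0.15 rad, less where a joint would pass 70% of its speed; a pose out of reach is approached as far as the arm can. OPENING is the finger opening in mm, set as the command begins (- or left out keeps the last). The fingers move at their own pace and stop on an object; the grip force is fixed at half the most. Time passes only in rows, so rows that do not move let the fingers close. It prints the time, the measured TCP pose, the force, the opening and the grip force at its end. Input that does not fit is refused with a message, and nothing moves.
- arm.read_state(): the state, without advancing time (a new reading comes with each control period).
- arm.get_image(name): name is "side" or "top"; returns the picture (480x640x3 uint8, blue, green, red); there is no depth.
- arm.get_calibration(name): a dict with "K" (3x3 intrinsics, pixels), "D" ([k1, k2, p1, p2, k3] as OpenCV has them; the pictures are not rectified), "rvec" (rotation vector, rad) and "tvec" (3), from world to camera coordinates, as OpenCV has them. Camera axes: x right, y down, z forward; pixel columns grow to the right and rows downward; lengths in mm; the calibration is good to about 2 mm. A picture is of the moment at which its call begins. get_calibration takes no time and is no camera call.
- arm.job_done(): hands the job in; it is judged then, once.
The state is a dict: "clock": time; "joints": joint angles; "joint_vel": joint speeds; "joint_efforts": joint torques, N m; "position": TCP position; "ee_rot": TCP orientation; "contact_force": force on the tool from outside, world axes, zero at the start; "wrist_torque": the same for the moment, N m; "gripper_width": finger opening in mm; "grasp_force": force on a finger pad.
Only numpy, scipy, OpenCV 4.12 (cv2) and the standard library are available. Lean on these libraries where they do the work, as an engineer would, in place of code of your own. Each camera call takes 0.05 s, during which the arm holds its last target. There are 200 camera calls.

## Task

Pick up the orange-handled flat opener, slip its blade into the gap under the front edge of the blue lid and lever the lid up with it until it stands open by about 40 degrees or more, without touching either lid with the gripper or arm. Then lay the opener down flat on the worktop and let go; do not drop it from a height. Keep the grey-lidded tub shut and leave the bottle where it stands.

Things in the scene. Friction and masses are not known exactly. Their poses are not given: they have to be found in the camera images.
- opener: Loose flat opener, 200 mm long, 110 g, lying on the worktop. Origin on its underside, x towards the blade tip, z up. Orange handle x -100 to +10 mm, 18 mm wide (y), 26 mm high. Steel blade x +10 to +100 mm, 28 mm wide, 3 mm thick, at z 1 to 4 mm (parallel to the underside). Centre of mass at x -13 mm: grip the handle across its 18 mm width near x -20 mm.
- blue_tub: White tub with blue lid and blue front band, fixed. Origin: centre of its underside; x from the front, which faces roughly the robot, to the hinge side; z up. 130 mm deep (x), 120 mm wide. Walls 4 mm, 85 mm high, but the front wall (x -65) only 71 mm: a gap 15 mm high and 112 mm wide lies between its top edge and the shut lid (underside z 86). Inside it is empty above z 20.
- blue_lid (a joint): Angle of the blue lid: 0 shut (start) to 1.5 rad, growing as its front rises. Flat plate 136 x 120 x 6 mm, no handle, hinged at tub x +65, z 86 mm (axis y, two black barrels); its front edge, with a white stripe, overhangs the front wall by 6 mm. Stiff hinge: the lid stays where it is left; lifting takes about 2 to 3 N at mid-lid.
- grey_tub: Bystander: a fixed tub of the same shape, size and frame as the blue one, but with a grey lid and grey band. The two tubs stand left and right of the opener, in either order.
- grey_lid (a joint): Angle of the grey lid, made and hinged as the blue one; 0 shut at the start. To stay shut.
- bottle: Bystander: loose white detergent bottle, green label, blue cap, 64 mm across, 170 mm high, 0.6 kg, upright beyond the opener. Origin: centre of its underside.

How it is judged (in metres and radians):
On the way:
1. the opener's blade carries the blue lid, raised by at least 15 degrees (value of joint blue_lid above 0.26 rad and contact force between opener and blue_lid above 0.2 N), for 0.1 s.
At the end, for the whole second after the job is handed in: The blue lid stands open by at least 35 degrees (0.61 rad), the grey lid is shut (under 0.1 rad), the bottle stands within 30 mm of where it was, and the opener lies at rest anywhere on the worktop (within 12 degrees of level, its origin below 30 mm), released (value of joint blue_lid above 0.61 rad and value of joint grey_lid below 0.1 rad and height (world z) of opener below 0.03 m and angle between opener's own x axis and vertical between 1.35 and 1.79 rad and linear speed of opener below 0.02 m/s and distance of bottle from where it was at the start of the episode below 0.03 m); the robot touches nothing.
It fails at once if the gripper or arm touches the blue lid (contact force between any of the arm, the fingers and blue_lid above 1 N).
It fails at once if the gripper or arm touches the grey lid (contact force between any of the arm, the fingers and grey_lid above 1 N).
It fails at once if the grey lid is opened (value of joint grey_lid above 0.1 rad).
It fails at once if the bottle is moved by 30 mm or knocked over (distance of bottle from where it was at the start of the episode above 0.03 m or angle between bottle's own z axis and vertical above 0.3 rad).
It fails at once if the opener falls free from more than 60 mm above the worktop (height (world z) of opener above 0.06 m and contact force between opener and anything else below 0.05 N).
It also fails if it takes over 51 s, if anything falls off the work surface, if the arm or the gripper's body presses on something with over 40 N, if the wrist force passes 120 N, or if a joint passes its speed limit or range.

## Working session

There is one attempt and no reset: what is moved stays moved. The work goes in short steps, Python scripts to look and compute and a shell command to move; the robot and the scene stay as the last step left them, time stands still between calls to the robot, and variables do not carry over. Pictures are saved under pics/ and viewed, at most 10 in all, crops included, and the job is handed in when it is done.

```bash
ls; mkdir -p pics; python3 - <<'E'
from bench import arm
import cv2,pickle
for n in("top","side"):
    cv2.imwrite(f"pics/{n}0.png",arm.get_image(n))
    c=arm.get_calibration(n);print(n,c)
s=arm.read_state();print(s)
E
```

```text
bench.py
jog.py
pics
top {'K': array([[520.42280649,   0.        , 320.17286957],
       [  0.        , 520.42280649, 234.06103762],
       [  0.        ,   0.        ,   1.        ]]), 'D': array([-0.06433949,  0.        ,  0.        ,  0.        ,  0.        ]), 'rvec': array([ 2.21819656, -2.15751469,  0.05570903]), 'tvec': array([ -27.58291052,  622.255631  , 1077.82768648])}
side {'K': array([[580.66312966,   0.        , 313.93116877],
       [  0.        , 580.66312966, 243.46337965],
       [  0.        ,   0.        ,   1.        ]]), 'D': array([-0.14969611,  0.        ,  0.        ,  0.        ,  0.        ]), 'rvec': array([ 2.20164164, -0.46576634,  0.21624805]), 'tvec': array([-599.94250381,  230.01095346,  799.57188281])}
{'clock': 0.1, 'joints': array([ 1.58458286e+00,  3.85456554e-01,  6.77525120e-03, -4.39897793e-04,
       -1.19402512e+00, -2.58599715e-01]), 'joint_vel': array([-0.00197442, -0.00176302,  0.00524508,  0.00111473,  0.00055279,
       -0.00181925]), 'joint_efforts': array([-4.25921089e-04, -3.93318343e+01,  1.88929492e+01,  4.19788286e+00,
       -2.58589200e-03,  4.12649072e-06]), 'position': array([151.33427708, 605.82893529, 214.94923237]), 'ee_rot': array([ 9.92507282e-01, -1.22181594e-01, -7.28813346e-05,  9.73962260e-04]), 'contact_force': array([0.53590915, 0.25489769, 0.66536527]), 'wrist_torque': array([ 0.00827524, -0.01579264, -0.00073624]), 'grasp_force': 0.0, 'gripper_width': 85.06031942182759}
```

View pics/top0.png

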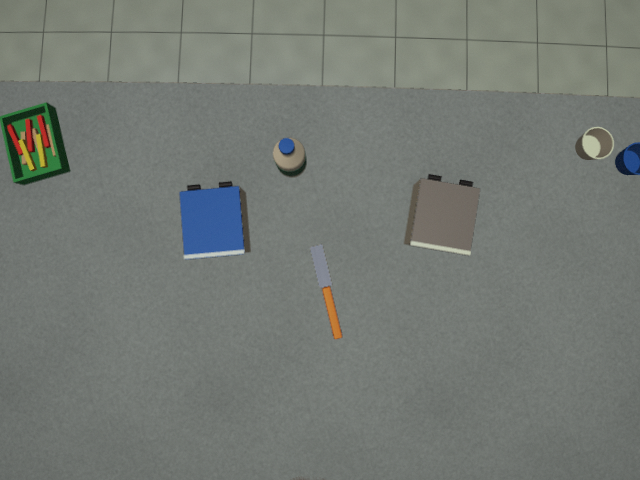

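View pics/side0.png

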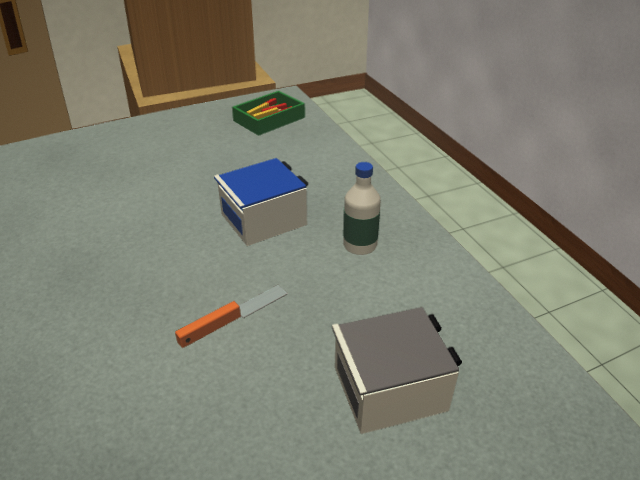

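The top view shows the blue lid at about (180–244, 187–257) with its white front stripe at row 255, and the grey lid at (408–479, 180–253). The opener runs from its handle end at (338,338) to its tip at (317,246), and the bottle is at (289,155). The side view agrees: blue lid at (262,182), grey lid at (397,350).

```bash
cat > h.py <<'E'
from bench import arm
import cv2,numpy as np
from scipy.spatial.transform import Rotation as R
def px2w(n,uv,z):
    c=arm.get_calibration(n);r=cv2.Rodrigues(c["rvec"])[0]
    p=cv2.undistortPoints(np.array(uv,float).reshape(-1,1,2),c["K"],c["D"]).reshape(-1,2)
    d=np.c_[p,np.ones(len(p))]@r; o=-r.T@c["tvec"]
    return o+d*((z-o[2])/d[:,2])[:,None]
def w2px(n,P):
    c=arm.get_calibration(n)
    return cv2.projectPoints(np.array(P,float).reshape(-1,1,3),c["rvec"],c["tvec"],c["K"],c["D"])[0].reshape(-1,2)
E
python3 - <<'E'
from h import *
np.set_printoptions(precision=1,suppress=True)
im=cv2.imread("pics/top0.png");h=cv2.cvtColor(im,cv2.COLOR_BGR2HSV)
def big(m):
    n,l,s,_=cv2.connectedComponentsWithStats(m.astype(np.uint8));return l==1+np.argmax(s[1:,4])
def rect(m,z,name):
    v,u=np.nonzero(m);P=px2w("top",np.c_[u,v],z)[:,:2]
    (c,s,a)=cv2.minAreaRect(P.astype(np.float32));print(name,"centre",np.array(c),"size",np.array(s),a, "mean",P.mean(0));print(cv2.boxPoints((c,s,a)))
    w,V=np.linalg.eigh(np.cov((P-P.mean(0)).T));print(" long axis",V[:,1],np.degrees(np.arctan2(V[1,1],V[0,1])))
x=np.indices(im.shape[:2])[1]
y=np.indices(im.shape[:2])[0]
H,S,V=h[...,0],h[...,1],h[...,2]
blue=big((H>100)&(H<130)&(S>150)&(x>150)&(x<270)&(y>170));rect(blue,92,"bluelid(no stripe)")
st=big((S<60)&(V>150)&(x>170)&(x<255)&(y>240)&(y<265));rect(st,92,"stripe")
org=big((H>5)&(H<20)&(S>150)&(x>300)&(x<360));rect(org,26,"handle")
bl=big((x>305)&(x<335)&(y>238)&(y<292)&(V>115)&(S>20)&(H>105)&(H<150));rect(bl,4,"blade")
cap=big((H>100)&(H<130)&(S>150)&(x>270)&(x<310)&(y<160));rect(cap,170,"cap")
g=px2w("top",[(411,245),(470,252),(479,185),(419,179)],92);print(g)
s=arm.read_state();print(R.from_quat(s["ee_rot"]).as_matrix())
E
```

```text
bluelid(no stripe) centre [641.8 204.8] size [125.6 118.2] 6.872355937957764 mean [641.  204.7]
[[572.4 255.9]
 [586.5 138.6]
 [711.2 153.6]
 [697.1 271. ]]
 long axis [-1.  -0.1] -174.66855687253192
stripe centre [573.5 198.8] size [  8.4 119.4] 6.810316562652588 mean [573.5 198.2]
[[562.2 257.5]
 [576.4 139. ]
 [584.7 140. ]
 [570.5 258.5]]
 long axis [-0.1  1. ] 96.80928654023808
handle centre [460.6 -38.7] size [108.8  16.5] 15.016239166259766 mean [459.9 -38.9]
[[406.  -44.9]
 [410.2 -60.8]
 [515.3 -32.6]
 [511.  -16.7]]
 long axis [-1.  -0.3] -164.7267455272063
blade centre [556.6 -12.9] size [89.6 26.1] 15.22283935546875 mean [556.3 -12.8]
[[509.9 -12.1]
 [516.7 -37.2]
 [603.2 -13.7]
 [596.4  11.5]]
 long axis [-1.  -0.3] -164.70417477510088
cap centre [774.1  55.7] size [26.1 25.8] 1.443724513053894 mean [774.5  55.7]
[[760.8  68.2]
 [761.4  42.5]
 [787.5  43.1]
 [786.9  68.9]]
 long axis [-0.9 -0.3] -161.15418374350426
[[ 601.9 -189.8   92. ]
 [ 591.3 -306.5   92. ]
 [ 724.6 -323.2   92. ]
 [ 733.  -203.4   92. ]]
[[ 1.  -0.2 -0. ]
 [-0.2 -1.  -0. ]
 [ 0.   0.  -1. ]]
```

```bash
cat >> h.py <<'E'
def pose(yaw,pitch=0):
    c,s,C,S=np.cos(yaw),np.sin(yaw),np.cos(pitch),np.sin(pitch)
    x=np.array([c*C,s*C,S]);z=np.array([S*c,S*s,-C]);return np.c_[x,np.cross(z,x),z]
def delta(p,yaw,pitch=0):
    s=arm.read_state();r=R.from_quat(s["ee_rot"]).as_matrix()
    return np.round(np.r_[r.T@(np.array(p)-s["position"]),R.from_matrix(r.T@pose(yaw,pitch)).as_rotvec()],3)
TUB=np.array([640,206.5,0]);TY=np.radians(6.85)
def tub(x,y,z):return TUB+R.from_euler("z",TY).apply([x,y,z])
E
python3 -c "
from h import *
a=np.radians(15)
print(delta([492.2,-30.2,120],a))
r=R.from_quat(arm.read_state()['ee_rot']).as_matrix();print(r.T@[0,0,1])"
```

```text
[ 4.84937e+02  5.34182e+02  9.60370e+01  2.00000e-03  0.00000e+00
 -5.07000e-01]
[ 9.33300125e-05  1.95113879e-03 -9.99998092e-01]
```

Careful with the scale: shifts go in units of 100 mm and turns go in units of 0.2 rad. That gives: 267 mm is 2.67, 240 mm is 2.4, -0.25 rad is -1.25.

```bash
python3 jog.py '[{"trans": [2.4,2.67,0],"rotvec": [0,0,-1.25]},{"trans": [2.4,2.67,0],"rotvec": [0,0,-1.25]},{"trans": [2.4,2.67,0],"rotvec": [0,0,-1.25]},{"trans": [2.4,2.67,0],"rotvec": [0,0,-1.25]},{"trans": [2.4,2.67,0],"rotvec": [0,0,-1.25]},{"trans": [2.4,2.67,0],"rotvec": [0,0,-1.25]},{"trans": [2.4,2.67,0],"rotvec": [0,0,-1.25]},{"trans": [2.4,2.67,0],"rotvec": [0,0,-1.25]}]' 50; python3 -c "
from h import *
print(delta([492.2,-30.2,110],np.radians(15)))"
```

```text
clock: 0.9
position: [320.1, 284.9, 215.7]
ee_rot: [1.0, 0.0, -0.001, 0.001]
contact_force: [0.4, 0.1, -1.4]
gripper_width: 50.1
grasp_force: 0.0
[ 1.71972e+02  3.15150e+02  1.05864e+02  1.00000e-03  1.00000e-03
 -2.61000e-01]
```

In the tool's units: 315 mm is 3.15, 172 mm is 1.72, -0.26 rad is -1.3.

```bash
python3 jog.py '[{"trans": [1.72,3.15,1.06],"rotvec": [0,0,-1.3]},{"trans": [1.72,3.15,1.06],"rotvec": [0,0,-1.3]},{"trans": [1.72,3.15,1.06],"rotvec": [0,0,-1.3]},{"trans": [1.72,3.15,1.06],"rotvec": [0,0,-1.3]},{"trans": [1.72,3.15,1.06],"rotvec": [0,0,-1.3]},{"trans": [1.72,3.15,1.06],"rotvec": [0,0,-1.3]},{"trans": [1.72,3.15,1.06],"rotvec": [0,0,-1.3]},{"trans": [1.72,3.15,1.06],"rotvec": [0,0,-1.3]},{"trans": [1.72,3.15,1.06],"rotvec": [0,0,-1.3]},{"trans": [1.72,3.15,1.06],"rotvec": [0,0,-1.3]}]'; python3 -c "
from h import *
print(delta([492.2,-30.2,19.5],np.radians(15)))"
```

```text
clock: 1.9
position: [493.0, -25.5, 109.1]
ee_rot: [0.991, 0.131, -0.001, 0.0]
contact_force: [0.0, 0.3, 0.9]
gripper_width: 50.3
grasp_force: 0.0
[-1.8880e+00  4.3450e+00  8.9596e+01 -0.0000e+00  2.0000e-03  2.0000e-03]
```

In the tool's units: 60 mm is 0.6, 40 mm is 0.4.

```bash
python3 jog.py '[{"trans": [-0.01,0.02,0.4]},{"trans": [-0.01,0.02,0.4]},{"trans": [-0.01,0.02,0.6]},{"trans": [-0.01,0.02,0.6]}]'; python3 -c "
from h import *
print(delta([492.2,-30.2,19.5],np.radians(15)))
cv2.imwrite('pics/top1.png',cv2.resize(arm.get_image('top')[200:380,230:430],None,fx=3,fy=3))"
```

```text
clock: 2.3
position: [491.4, -26.4, 49.4]
ee_rot: [0.991, 0.133, -0.002, 0.0]
contact_force: [-0.4, -0.2, 0.3]
gripper_width: 49.9
grasp_force: 0.0
[-9.6000e-02  3.8660e+00  2.9918e+01 -0.0000e+00  4.0000e-03  5.0000e-03]
```

View pics/top1.png

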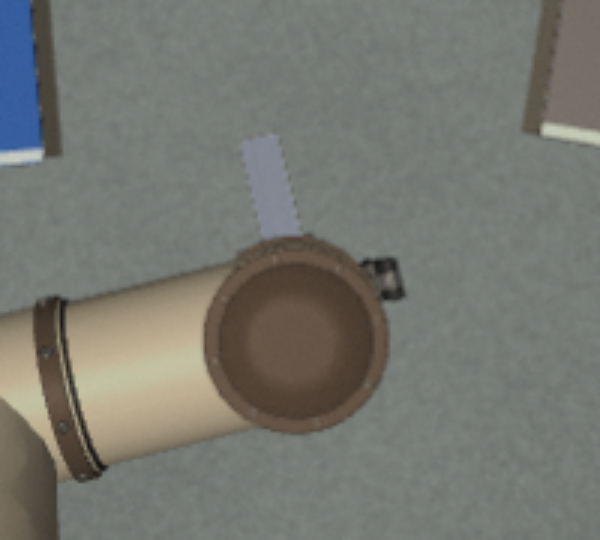

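The gripper is over the handle and aligned with it; the blade shows at crop (270,190), and the fingers span the handle with about 4 mm of y error left. I'll correct that and descend.

In the tool's units: 27 mm is 0.27, 4 mm is 0.04.

```bash
python3 jog.py '[{"trans": [0,0.04,0.1]},{"trans": [0,0.04,0.2]},{"trans": [0,0.04,0.27]},{"trans": [0,0.04,0.3]},{"trans": [0,0.04,0.3]}]'; python3 -c "
from h import *
s=arm.read_state();print(s['joints'],s['position'],s['contact_force'])"
```

```text
clock: 2.85
position: [493.5, -31.1, 19.4]
ee_rot: [0.991, 0.132, -0.001, 0.0]
contact_force: [-0.3, -0.7, 0.5]
gripper_width: 49.6
grasp_force: 0.0
[ 2.66076110e-01  4.12627022e-01 -5.47735356e-01  2.05279061e-05
 -6.11778270e-01  1.56983391e+00] [493.45650808 -31.14649848  19.36774701] [-0.27653677 -0.68827827  0.51586549]
```

In the tool's units: -120 mm is -1.2, -90 mm is -0.9.

```bash
python3 jog.py '[{},{},{},{},{},{},{}]' 0; python3 jog.py '[{"trans": [0,0,-0.3]},{"trans": [0,0,-0.6]},{"trans": [0,0,-0.9]},{"trans": [0,0,-1.2]},{"trans": [0,0,-1.2]}]'; python3 -c "
from h import *
cv2.imwrite('pics/side2.png',arm.get_image('side'))"
```

```text
clock: 3.55
position: [493.8, -31.0, 20.0]
ee_rot: [0.991, 0.132, 0.0, -0.0]
contact_force: [0.7, 0.7, -0.4]
gripper_width: -0.0
grasp_force: 0.0
clock: 4.05
position: [496.8, -30.6, 144.3]
ee_rot: [0.991, 0.133, 0.005, -0.0]
contact_force: [0.7, 0.7, -0.9]
gripper_width: -0.1
grasp_force: 0.0
```

View pics/side2.png

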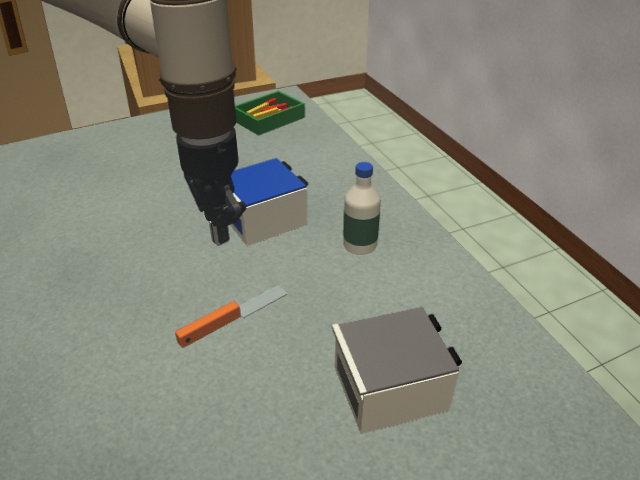

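The gripper closed on nothing: the opener lies unmoved at (177–287, 290–340), and the fingertips are at (222,240). I'll check the projections against both cameras.

```bash
python3 -c "
from h import *
np.set_printoptions(precision=1,suppress=True)
s=arm.read_state();p=s['position'];print(p,s['joints'])
print('side tip expected',w2px('side',[p-[0,0,17],p]))
# opener in side: handle end top, tip, junction
print('side opener',px2w('side',[(181,336),(240,303)],26), px2w('side',[(287,291),(183,346)],3),px2w('side',[(215,242)],127))
print('expected in side',w2px('side',[[406,-53,26],[513,-25,26],[600,-1,4]]), 'top',w2px('top',[p]))
cv2.imwrite('pics/top3.png',arm.get_image('top'))
"
```

```text
[495.1 -30.7 142. ] [ 0.3  0.2 -0.4  0.  -0.9  1.6]
side tip expected [[222.4 259.3]
 [221.2 250.4]]
side opener [[409.3 -60.7  26. ]
 [514.  -28.6  26. ]] [[601.4  -9.9   3. ]
 [408.9 -60.2   3. ]] [[496.1  11.4 127. ]]
expected in side [[177.7 333.2]
 [238.7 301.7]
 [284.3 287.5]] top [[328.8 299.1]]
```

View pics/top3.png

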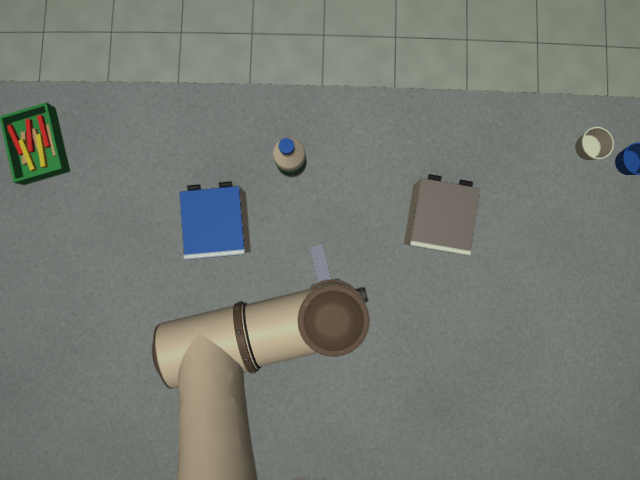

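The top view shows the wrist at (333,318), with a finger knuckle at (362,294). In the side picture the fingertip appears about 16 px higher than the reported TCP predicts, so I'll zoom in.

```bash
python3 -c "
from h import *
im=arm.get_image('side');s=arm.read_state();p=s['position'];print(p)
for z in(-17,0,17,54):
    u=w2px('side',[p+[0,0,z]])[0];cv2.drawMarker(im,tuple(int(round(v)) for v in u),(0,0,255) if z==-17 else (0,255,0),cv2.MARKER_CROSS,6)
cv2.imwrite('pics/side4.png',cv2.resize(im[130:290,140:300],None,fx=3.7,fy=3.7,interpolation=cv2.INTER_CUBIC))
"
```

```text
[493.1624672  -31.02758268 139.39999429]
```

View pics/side4.png

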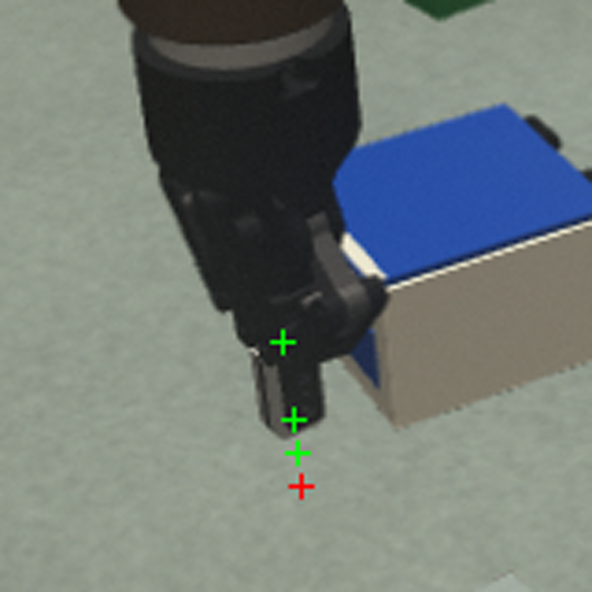

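The closed fingertip at crop (287,433) sits about 27 mm above where the reported TCP puts it (red cross). That explains the empty grasp. I'll confirm it by gently touching the worktop beside the opener with the closed fingers.

In the tool's units: 60 mm is 0.6, 20 mm is 0.2.

```bash
python3 jog.py '[{"trans": [0,0.4,0.2]},{"trans": [0,0.6,0.6]},{"trans": [0,0.6,1]},{"trans": [0,0.6,1.15]},{"trans": [0,0.6,1.2]},{"trans": [0,0.6,1.2]}]'; python3 jog.py '[{"trans": [0,0,0.03]},{"trans": [0,0,0.06]},{"trans": [0,0,0.09]},{"trans": [0,0,0.12]},{"trans": [0,0,0.12]}]'
```

```text
clock: 4.8
position: [508.7, -89.0, 18.6]
ee_rot: [0.991, 0.132, -0.002, 0.0]
contact_force: [0.4, 0.1, -0.3]
gripper_width: 0.2
grasp_force: 0.0
clock: 5.3
position: [509.3, -88.9, 7.8]
ee_rot: [0.991, 0.132, -0.0, -0.0]
contact_force: [-0.6, -0.8, 0.4]
gripper_width: -0.2
grasp_force: 0.0
```

In the tool's units: 9 mm is 0.09, 6 mm is 0.06.

```bash
python3 jog.py '[{"trans": [0,0,0.03]},{"trans": [0,0,0.06]},{"trans": [0,0,0.09]},{"trans": [0,0,0.09]}]'; python3 jog.py '[{"trans": [0,0,0.02]},{"trans": [0,0,0.03]},{"trans": [0,0,0.04]},{"trans": [0,0,0.04]}]';python3 jog.py '[{"trans": [0,0,0.01]},{"trans": [0,0,0.02]},{"trans": [0,0,0.03]},{"trans": [0,0,0.03]}]'
```

```text
clock: 5.7
position: [509.2, -89.0, -1.6]
ee_rot: [0.991, 0.132, -0.001, -0.0]
contact_force: [0.4, 0.2, 0.7]
gripper_width: 0.3
grasp_force: 0.0
clock: 6.1
position: [509.5, -88.9, -5.2]
ee_rot: [0.991, 0.132, -0.0, 0.0]
contact_force: [-0.5, 0.8, -0.6]
gripper_width: -0.2
grasp_force: 0.0
clock: 6.5
position: [509.4, -88.9, -8.2]
ee_rot: [0.991, 0.132, -0.0, 0.0]
contact_force: [0.3, 0.0, -1.1]
gripper_width: 0.1
grasp_force: 0.0
```

In the tool's units: 2 mm is 0.02, 1 mm is 0.01.

```bash
python3 jog.py '[{"trans": [0,0,0.01]},{"trans": [0,0,0.02]},{"trans": [0,0,0.02]}]'; python3 jog.py '[{"trans": [0,0,0.01]},{"trans": [0,0,0.02]},{"trans": [0,0,0.02]}]';python3 -c "
from h import *
im=arm.get_image('side');s=arm.read_state();p=s['position'];print(p,s['contact_force'])
for z in(-17,0,17,54):
    u=w2px('side',[p+[0,0,z]])[0];cv2.drawMarker(im,tuple(int(round(v)) for v in u),(0,0,255) if z==-17 else (0,255,0),cv2.MARKER_CROSS,6)
u=w2px('side',[[p[0],p[1],0]])[0].astype(int);print(u)
cv2.imwrite('pics/side5.png',cv2.resize(im[u[1]-90:u[1]+50,u[0]-90:u[0]+90],None,fx=4,fy=4,interpolation=cv2.INTER_CUBIC))
"
```

```text
clock: 6.8
position: [509.4, -88.9, -10.2]
ee_rot: [0.991, 0.132, -0.0, -0.0]
contact_force: [-0.1, 0.1, -0.4]
gripper_width: -0.1
grasp_force: 0.0
clock: 7.1
position: [509.4, -88.9, -12.3]
ee_rot: [0.991, 0.132, -0.0, -0.0]
contact_force: [0.3, -0.2, -0.5]
gripper_width: 0.1
grasp_force: 0.0
[509.48500084 -88.91164807 -12.17409207] [-0.27186511  0.27840945 -0.03683261]
[250 340]
```

View pics/side5.png

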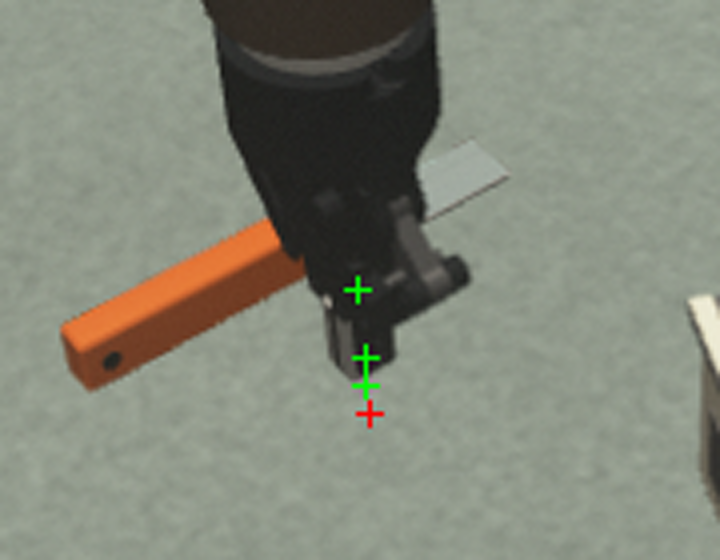

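The side crop puts the closed fingertip at (357,377), about level with the worktop but with no contact force yet. I'll keep probing in small steps.

In the tool's units: 2 mm is 0.02, 1 mm is 0.01.

```bash
python3 jog.py '[{"trans": [0,0,0.01]},{"trans": [0,0,0.02]},{"trans": [0,0,0.02]}]'; python3 jog.py '[{"trans": [0,0,0.01]},{"trans": [0,0,0.02]},{"trans": [0,0,0.02]}]';python3 jog.py '[{"trans": [0,0,0.01]},{"trans": [0,0,0.02]},{"trans": [0,0,0.02]}]'|grep -A2 -e posi -e contact
```

```text
clock: 7.45
position: [509.4, -88.9, -14.2]
ee_rot: [0.991, 0.132, -0.0, -0.0]
contact_force: [-0.0, 0.4, 0.4]
gripper_width: 0.1
grasp_force: 0.0
clock: 7.75
position: [509.6, -88.9, -15.3]
ee_rot: [0.991, 0.132, 0.0, 0.0]
contact_force: [-0.8, 0.1, 6.0]
gripper_width: 0.1
grasp_force: 3.2
position: [509.7, -88.9, -15.4]
ee_rot: [0.991, 0.133, 0.0, 0.0]
contact_force: [-6.3, 1.9, 21.2]
gripper_width: -0.0
grasp_force: 10.5
```

Contact comes at reported TCP z ≈ -15.2, so the real fingertips are 32 mm higher along the tool than nominal. Laterally they agree. I'll regrasp at reported z = -12, which puts the tips 3 mm above the worktop.

```bash
python3 jog.py '[{"trans": [0,0,-0.4]},{"trans": [0,0,-0.8]},{"trans": [0,-0.3,-0.8]},{"trans": [0,-0.6,-0.8]},{"trans": [0,-0.6,-0.8]},{"trans": [0,-0.6,-0.8]},{"trans": [0,-0.6,-0.8]}]' 50; python3 -c "
from h import *
print(delta([493,-30.2,-12],np.radians(15)))"
```

```text
clock: 8.75
position: [493.9, -31.3, 61.8]
ee_rot: [0.991, 0.132, -0.0, 0.0]
contact_force: [-0.1, -0.9, 0.3]
gripper_width: 50.0
grasp_force: 0.0
[-5.6600e-01 -1.3510e+00  7.3779e+01  0.0000e+00  0.0000e+00  3.0000e-03]
```

In the tool's units: 74 mm is 0.74, 66 mm is 0.66.

```bash
python3 jog.py '[{"trans": [0,-0.01,0.3]},{"trans": [0,-0.01,0.55]},{"trans": [0,-0.01,0.66]},{"trans": [0,-0.01,0.74]},{"trans": [0,-0.01,0.74]}]'; python3 jog.py '[{},{},{},{},{},{}]' 0;  python3 jog.py '[{"trans": [0,0,-0.1]},{"trans": [0,0,-0.25]},{"trans": [0,0,-0.3]},{"trans": [0,0,-0.3]}]'
```

```text
clock: 9.25
position: [493.3, -30.5, -12.8]
ee_rot: [0.991, 0.132, -0.001, 0.0]
contact_force: [0.4, 0.1, 0.6]
gripper_width: 50.3
grasp_force: 0.0
clock: 9.85
position: [494.5, -29.8, -11.0]
ee_rot: [0.991, 0.132, 0.001, -0.0]
contact_force: [-1.4, 0.6, 7.1]
gripper_width: 16.5
grasp_force: 60.3
clock: 10.25
position: [494.1, -29.9, 18.8]
ee_rot: [0.991, 0.132, 0.001, -0.0]
contact_force: [-0.2, 0.3, -2.5]
gripper_width: 16.8
grasp_force: 59.5
```

```bash
python3 -c "
from h import *
print(delta([440,-30,64.5],TY));print(delta(tub(-211,0,64.5),TY))"
```

```text
[-5.2114e+01 -1.4029e+01 -4.5789e+01 -0.0000e+00 -2.0000e-03  1.4600e-01]
[-5.89400e+00 -2.20465e+02 -4.56730e+01 -0.00000e+00 -2.00000e-03
  1.46000e-01]
```

```bash
python3 jog.py '[{"trans": [-0.3,-0.1,-0.46],"rotvec": [0,0,0.25]},{"trans": [-0.52,-0.14,-0.46],"rotvec": [0,0,0.73]},{"trans": [-0.45,-0.5,-0.46],"rotvec": [0,0,0.73]},{"trans": [-0.35,-0.9,-0.46],"rotvec": [0,0,0.73]},{"trans": [-0.25,-1.3,-0.46],"rotvec": [0,0,0.73]},{"trans": [-0.15,-1.7,-0.46],"rotvec": [0,0,0.73]},{"trans": [-0.1,-2,-0.46],"rotvec": [0,0,0.73]},{"trans": [-0.06,-2.15,-0.46],"rotvec": [0,0,0.73]},{"trans": [-0.06,-2.205,-0.46],"rotvec": [0,0,0.73]},{"trans": [-0.06,-2.205,-0.46],"rotvec": [0,0,0.73]}]'; python3 -c "
from h import *
im=arm.get_image('side');t=arm.get_image('top')
print(delta(tub(-211,0,64.5),TY))
cv2.imwrite('pics/s6.png',np.vstack([cv2.resize(im[120:260,140:320],(540,420)),cv2.resize(t[180:240+0,150:270],(540,1))])[:420]) if 0 else cv2.imwrite('pics/s6.png',np.hstack([cv2.resize(im[130:260,140:320],(440,318)),cv2.resize(t[170:330,130:280],(298,318))]))
a=arm.read_state();p=a['position'];print(p)
tip=p+np.array([110*np.cos(TY),110*np.sin(TY),14]);print('tip px',w2px('side',tip),w2px('top',tip))"
```

```text
clock: 11.25
position: [429.4, 180.8, 63.5]
ee_rot: [0.998, 0.06, -0.001, 0.0]
contact_force: [-0.2, -0.7, -1.4]
gripper_width: 16.6
grasp_force: 59.5
[ 1.137e+00 -1.315e+00 -9.180e-01  1.000e-03  1.000e-03 -2.000e-03]
[429.53112107 179.89328337  63.58396478]
tip px [[213.03585294 201.22896619]] [[216.7358259  271.61608968]]
```

View pics/s6.png

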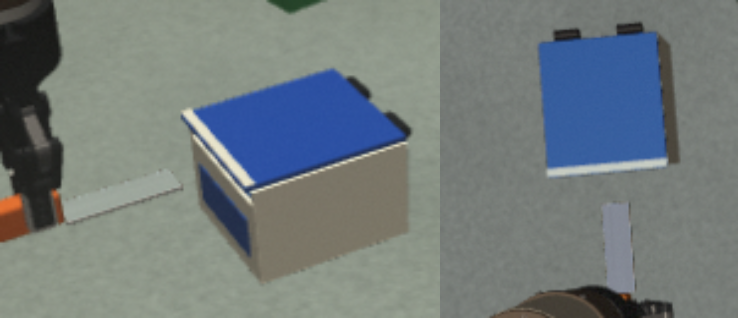

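The opener is held straight. Its blade tip is at about (212,203) in the side view against a predicted (213,201), and in the top view it is in front of the lid's middle and parallel to the lid's sides. I'll raise it 2 mm and insert.

```bash
python3 jog.py '[{"trans": [0.01,-0.02,-0.02]},{"trans": [0.15,-0.02,-0.02]},{"trans": [0.3,-0.02,-0.02]},{"trans": [0.38,-0.02,-0.02]},{"trans": [0.45,-0.02,-0.02]},{"trans": [0.45,-0.02,-0.02]}]'; python3 -c "
from h import *
print(delta(tub(-131,0,65.5),TY))"
```

```text
clock: 11.95
position: [475.0, 188.3, 65.8]
ee_rot: [0.998, 0.059, 0.0, -0.0]
contact_force: [0.1, 0.4, -1.6]
gripper_width: 17.1
grasp_force: 59.5
[ 3.4968e+01  1.5210e+00  3.4300e-01 -0.0000e+00 -0.0000e+00 -1.0000e-03]
```

In the tool's units: 35 mm is 0.35, 25 mm is 0.25.

```bash
python3 jog.py '[{"trans": [0.08,0,0]},{"trans": [0.16,0,0]},{"trans": [0.25,0,0]},{"trans": [0.35,0,0]},{"trans": [0.35,0,0]}]'; python3 -c "
from h import *
im=arm.get_image('side');t=arm.get_image('top')
cv2.imwrite('pics/s7.png',np.hstack([cv2.resize(im[130:260,140:320],(440,318)),cv2.resize(t[170:330,130:280],(298,318))]))
for f in [.25,.5,.75,1]:
    # tip from (-21,79) to (-5,172), pitch to .35 ; TCP = tip - 110 x - 14 up
    ph=.35*f; tx,tz=-21+18*f,79+96*f
    print(delta(tub(tx-110*np.cos(ph)+14*np.sin(ph),0,tz-110*np.sin(ph)-14*np.cos(ph)),TY,ph), 'lid',np.degrees(np.arctan2(tz+2-86,65-tx)))"
```

```text
clock: 12.45
position: [510.8, 193.1, 65.9]
ee_rot: [0.998, 0.059, 0.001, -0.0]
contact_force: [0.0, 1.2, -1.0]
gripper_width: 16.8
grasp_force: 59.5
[ 6.7040e+00  1.7490e+00 -1.3838e+01  0.0000e+00  8.8000e-02 -1.0000e-03] lid 13.122909858996271
[ 1.3667e+01  1.7460e+00 -2.8464e+01  0.0000e+00  1.7600e-01 -1.0000e-03] lid 29.18080605249986
[ 2.1440e+01  1.7430e+00 -4.3343e+01  0.0000e+00  2.6300e-01 -1.0000e-03] lid 42.74219601132757
[ 2.9998e+01  1.7390e+00 -5.8544e+01  0.0000e+00  3.5100e-01 -1.0000e-03] lid 53.23097510119033
```

View pics/s7.png

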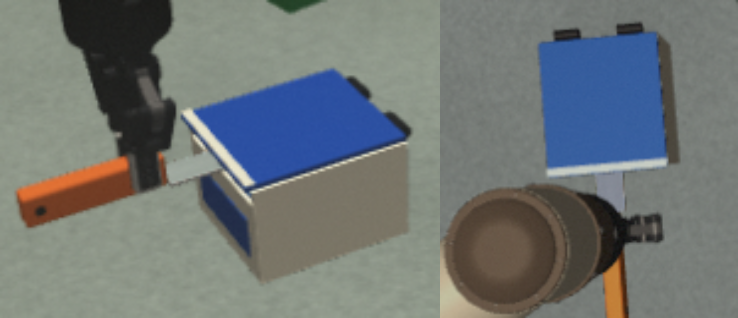

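The blade is seated under the lid's front edge at crop (205,163) in the side view, and the gripper is well clear of the lid. Now I'll lever in two stages.

```bash
python3 jog.py '[{"trans": [0.02,0,-0.05],"rotvec": [0,0.15,0]},{"trans": [0.04,0,-0.09],"rotvec": [0,0.3,0]},{"trans": [0.07,0,-0.14],"rotvec": [0,0.45,0]},{"trans": [0.09,0,-0.19],"rotvec": [0,0.6,0]},{"trans": [0.11,0,-0.24],"rotvec": [0,0.75,0]},{"trans": [0.14,0,-0.28],"rotvec": [0,0.88,0]},{"trans": [0.14,0,-0.28],"rotvec": [0,0.88,0]}]'; python3 -c "
from h import *
im=arm.get_image('side')
cv2.imwrite('pics/s8.png',cv2.resize(im[80:260,140:320],(540,540)))
for f in [.75,1,1.1]:
    ph=.35*f; tx,tz=-21+18*f,79+96*f
    print(delta(tub(tx-110*np.cos(ph)+14*np.sin(ph),0,tz-110*np.sin(ph)-14*np.cos(ph)),TY,ph), 'lid',np.degrees(np.arctan2(tz+2-86,65-tx)))"
```

```text
clock: 13.25
position: [521.5, 193.5, 93.5]
ee_rot: [0.994, 0.06, 0.087, -0.005]
contact_force: [-1.2, -0.6, -1.4]
gripper_width: 17.1
grasp_force: 59.4
[ 1.1397e+01  1.3120e+00 -1.3687e+01  1.0000e-03  8.9000e-02 -0.0000e+00] lid 42.74219601132757
[ 2.2461e+01  1.3240e+00 -2.7174e+01  1.0000e-03  1.7600e-01 -0.0000e+00] lid 53.23097510119033
[ 2.7115e+01  1.3290e+00 -3.2635e+01  1.0000e-03  2.1100e-01 -0.0000e+00] lid 56.65301687354375
```

View pics/s8.png

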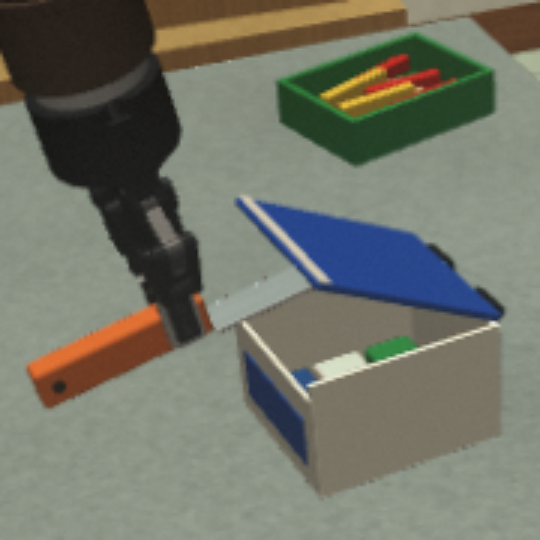

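The lid is up by roughly 28°, resting on the blade. Its stripe runs from (240,200) to (325,280) in the crop, and the gripper is clear. That was my last picture, so from here I'll measure the lid angle numerically from the stripe.

```bash
python3 jog.py '[{"trans": [0.04,0,-0.05],"rotvec": [0,0.15,0]},{"trans": [0.08,0,-0.09],"rotvec": [0,0.3,0]},{"trans": [0.11,0,-0.14],"rotvec": [0,0.45,0]},{"trans": [0.15,0,-0.18],"rotvec": [0,0.6,0]},{"trans": [0.18,0,-0.22],"rotvec": [0,0.75,0]},{"trans": [0.22,0,-0.27],"rotvec": [0,0.88,0]},{"trans": [0.27,0,-0.33],"rotvec": [0,1.05,0]},{"trans": [0.27,0,-0.33],"rotvec": [0,1.05,0]}]'; cat > lid.py <<'E'
from h import *
import sys
def lid(save=None):
    im=arm.get_image("side");h=cv2.cvtColor(im,cv2.COLOR_BGR2HSV)
    m=((h[...,0]>100)&(h[...,0]<130)&(h[...,1]>150)).astype(np.uint8)
    if save:cv2.imwrite(save,im)
    m[:,330:]=0; m[:90]=0 if False else m[:90]
    n,l,s,_=cv2.connectedComponentsWithStats(m);k=1+np.argmax(s[1:,4]);best=None
    obs=l==k
    for a in np.arange(0,86,1):
        q=[tub(65-r*np.cos(np.radians(a))-6*np.sin(np.radians(a)),y,86+r*np.sin(np.radians(a))+6*np.cos(np.radians(a))) for r,y in((128,60),(128,-60),(0,-60),(0,60))]
        p=np.zeros_like(m);cv2.fillPoly(p,[np.round(w2px("side",q)).astype(int)],1);p=p>0
        i=(p&obs).sum()/(p|obs).sum()
        if best is None or i>best[0]:best=(i,a)
    return best,s[k]
if __name__=="__main__":
    print("IoU,angle",lid());s=arm.read_state();print(s["position"],s["contact_force"],s["gripper_width"])
E
python3 lid.py; python3 - <<'E'
import lid,cv2
# check on initial picture
class A: pass
o=lid.arm.get_image; 
lid.arm.get_image=lambda n: cv2.imread("pics/side0.png"); print("initial",lid.lid())
E
```

```text
clock: 14.1
position: [543.2, 195.9, 131.0]
ee_rot: [0.98, 0.059, 0.191, -0.011]
contact_force: [0.6, -0.3, -1.2]
gripper_width: 16.8
grasp_force: 59.5
IoU,angle ((np.float64(0.17995444191343962), np.int64(59)), array([239, 116,  30,  28,  96], dtype=int32))
[543.46738141 196.06798893 131.05256349] [-2.25018681 -0.43521776 -1.29517284] 16.816880038575327
initial ((np.float64(0.8885725904839366), np.int64(0)), array([ 220,  159,   86,   47, 2251], dtype=int32))
```

```bash
cat > lid2.py <<'E'
from h import *
def lid():
    out=[]
    for n,box in(("side",(180,330,40,250)),("top",(165,260,160,265))):
        im=arm.get_image(n);cv2.imwrite(f"pics/last_{n}.png",im);h=cv2.cvtColor(im,cv2.COLOR_BGR2HSV)
        m=((h[...,0]>100)&(h[...,0]<130)&(h[...,1]>90)).astype(np.uint8);k=np.zeros_like(m);k[box[2]:box[3],box[0]:box[1]]=1;m*=k
        _,l,s,_=cv2.connectedComponentsWithStats(m);obs=l==1+np.argmax(s[1:,4]);r=[]
        for a in np.arange(0,86):
            c,sn=np.cos(np.radians(a)),np.sin(np.radians(a))
            q=[tub(65-d*c-t*sn,y,86+d*sn+t*c) for t in(0,6) for d in(0,128) for y in(-60,60)]
            p=np.zeros_like(m);cv2.fillConvexPoly(p,cv2.convexHull(np.round(w2px(n,q)).astype(np.int32)),1);p=p>0
            r.append((p&obs).sum()/(p|obs).sum())
        out.append((n,int(np.argmax(r)),round(float(max(r)),2),s[1:,4].max()))
    return out
if __name__=="__main__":print(lid())
E
python3 lid2.py
```

```text
[('side', 57, 0.81, np.int32(430)), ('top', 63, 0.87, np.int32(1778))]
```

The lid stands at about 57–60° (both cameras agree). I'll lower the blade off it, back out, then level the opener.

```bash
python3 -c "
from h import *
s=arm.read_state();p=s['position'];u=np.array([np.cos(TY),np.sin(TY),0])
print(delta(p-u*10-[0,0,20],TY,.385));print(delta(p-u*60-[0,0,30],TY,.385));print(delta(p-u*130-[0,0,30],TY,.385))"
```

```text
[-1.6781e+01  1.2000e-02  1.4779e+01  1.0000e-03 -0.0000e+00 -1.0000e-03]
[-6.6875e+01  9.0000e-02  5.2630e+00  1.0000e-03 -0.0000e+00 -1.0000e-03]
[-1.31748e+02  2.02000e-01 -2.10330e+01  1.00000e-03 -0.00000e+00
 -1.00000e-03]
```

In the tool's units: -132 mm is -1.32, -100 mm is -1.

```bash
python3 jog.py '[{"trans": [-0.08,0,0.07]},{"trans": [-0.17,0,0.15]},{"trans": [-0.35,0,0.11]},{"trans": [-0.67,0,0.05]},{"trans": [-1,0,-0.08]},{"trans": [-1.32,0,-0.21]},{"trans": [-1.32,0,-0.21]}]'; python3 -c "
from h import *
import lid2
print(lid2.lid())
print(delta([440,120,100],TY,0));print(delta([450,60,40],TY,0))"
```

```text
clock: 14.95
position: [418.4, 183.5, 110.6]
ee_rot: [0.981, 0.058, 0.187, -0.011]
contact_force: [0.6, 1.0, -1.0]
gripper_width: 16.9
grasp_force: 59.6
[('side', 58, 0.83, np.int32(461)), ('top', 63, 0.88, np.int32(1766))]
[ 8.451 67.192 14.664 -0.    -0.377  0.   ]
[-11.056 127.974  71.453  -0.     -0.377   0.   ]
```

Careful with the scale: shifts go in units of 100 mm and turns go in units of 0.2 rad. That gives: 128 mm is 1.28, 110 mm is 1.1, -0.377 rad is -1.885.

```bash
python3 jog.py '[{"trans": [0,0.2,0],"rotvec": [0,-0.6,0]},{"trans": [0.05,0.45,0.05],"rotvec": [0,-1.25,0]},{"trans": [0.08,0.67,0.15],"rotvec": [0,-1.885,0]},{"trans": [0,0.9,0.35],"rotvec": [0,-1.885,0]},{"trans": [-0.06,1.1,0.55],"rotvec": [0,-1.885,0]},{"trans": [-0.11,1.28,0.71],"rotvec": [0,-1.885,0]},{"trans": [-0.11,1.28,0.71],"rotvec": [0,-1.885,0]},{"trans": [-0.11,1.28,0.71],"rotvec": [0,-1.885,0]}]'; python3 -c "
from h import *
print(delta([450,60,-8],TY,0));a=arm.read_state();p=a['position']
im=arm.get_image('side');cv2.imwrite('pics/s9.png',im)
h=cv2.cvtColor(im,cv2.COLOR_BGR2HSV);m=((h[...,0]>5)&(h[...,0]<20)&(h[...,1]>150)).astype(np.uint8);m[:160]=0
_,l,s,_=cv2.connectedComponentsWithStats(m);print(s[1+np.argmax(s[1:,4])])
R0=R.from_quat(a['ee_rot']).as_matrix()
q=[p+R0@np.array([x+10,y,-11.5-z]) for x in(-100,10) for y in(-9,9) for z in(0,26)];q=w2px('side',q);print('pred',q.min(0),q.max(0))"
```

```text
clock: 15.85
position: [450.5, 57.7, 38.6]
ee_rot: [0.998, 0.058, -0.002, 0.002]
contact_force: [-1.0, 0.3, -1.5]
gripper_width: 16.7
grasp_force: 59.6
[-5.5000e-02 -2.4760e+00  4.6616e+01  3.0000e-03  3.0000e-03 -3.0000e-03]
[ 462  160  178  155 3812]
pred [128.69452273 250.63269068] [199.2383387 291.6144243]
```

```bash
python3 -c "
import cv2,numpy as np
h=cv2.cvtColor(cv2.imread('pics/s9.png'),cv2.COLOR_BGR2HSV);m=((h[...,0]>3)&(h[...,0]<20)&(h[...,1]>150))[200:330,90:260]
v,u=np.nonzero(m);print(u.min()+90,u.max()+90,v.min()+200,v.max()+200,len(u))"; python3 jog.py '[{"trans": [0,0,0.15]},{"trans": [0,0,0.3]},{"trans": [0,0,0.36]},{"trans": [0,0,0.42]},{"trans": [0,0,0.42]}]'; python3 jog.py '[{"trans": [0,0,0.02]},{"trans": [0,0,0.04]},{"trans": [0,0,0.05]},{"trans": [0,0,0.05]}]'
```

```text
129 196 258 290 882
clock: 16.4
position: [449.1, 58.8, -2.4]
ee_rot: [0.998, 0.06, -0.001, 0.001]
contact_force: [-0.1, -0.3, -1.3]
gripper_width: 16.7
grasp_force: 59.6
clock: 16.8
position: [449.2, 58.4, -7.5]
ee_rot: [0.998, 0.059, -0.001, 0.001]
contact_force: [-0.6, -0.9, -1.2]
gripper_width: 16.8
grasp_force: 59.6
```

The handle box matches the prediction, so the opener didn't slip. I'll lower it the last few mm by feel.

In the tool's units: 3 mm is 0.03, 2 mm is 0.02.

```bash
python3 jog.py '[{"trans": [0,0,0.01]},{"trans": [0,0,0.02]},{"trans": [0,0,0.03]},{"trans": [0,0,0.03]}]'; python3 jog.py '[{"trans": [0,0,0.005]},{"trans": [0,0,0.01]},{"trans": [0,0,0.01]}]'
```

```text
clock: 17.2
position: [449.1, 58.3, -10.7]
ee_rot: [0.998, 0.059, -0.001, 0.001]
contact_force: [-0.1, 1.2, -1.6]
gripper_width: 17.0
grasp_force: 59.6
clock: 17.5
position: [449.2, 58.3, -10.9]
ee_rot: [0.998, 0.059, -0.001, 0.001]
contact_force: [-2.1, -0.4, 5.8]
gripper_width: 17.0
grasp_force: 60.6
```

Contact at 6 N. Release, then rise.

```bash
python3 jog.py '[{},{},{},{},{}]' 50; python3 jog.py '[{"trans": [0,0,-0.1]},{"trans": [0,0,-0.3]},{"trans": [0,0,-0.6]},{"trans": [0,0,-1]},{"trans": [0,0,-1.4]},{"trans": [0,0,-1.4]},{"trans": [0,0,-1.4]}]'; python3 -c "
from h import *
import lid2
print(lid2.lid())
h=cv2.cvtColor(cv2.imread('pics/last_side.png'),cv2.COLOR_BGR2HSV);m=((h[...,0]>3)&(h[...,0]<20)&(h[...,1]>150))[200:360,90:260]
v,u=np.nonzero(m);print(u.min()+90,u.max()+90,v.min()+200,v.max()+200,len(u))
q=[np.array([449.2,58.3,0])+R.from_euler('z',TY).apply([x+10,y,z]) for x in(-100,10) for y in(-9,9) for z in(0,26)];q=w2px('side',q);print('pred flat',q.min(0),q.max(0))
# bottle, grey lid: change vs start
for n,b in(('side',(330,470,150,430)),('top',(270,480,130,260))):
    d=cv2.absdiff(cv2.imread(f'pics/{n}0.png'),cv2.imread(f'pics/last_{n}.png'))[b[2]:b[3],b[0]:b[1]].max(2);print(n,(d>40).sum())"
```

```text
clock: 18.0
position: [449.2, 58.4, -11.6]
ee_rot: [0.998, 0.059, -0.001, 0.001]
contact_force: [0.3, 0.9, -0.6]
gripper_width: 50.2
grasp_force: 0.0
clock: 18.7
position: [449.8, 58.9, 129.9]
ee_rot: [0.998, 0.059, 0.0, 0.0]
contact_force: [-0.8, -0.1, -1.4]
gripper_width: 50.4
grasp_force: 0.0
[('side', 58, 0.83, np.int32(462)), ('top', 63, 0.88, np.int32(1766))]
134 199 277 313 1058
pred flat [134.20924182 273.5260335 ] [202.27139977 314.12970123]
side 0
top 0
```

The opener is flat and released, the lid stands at about 58°, and the bottle and grey tub are unchanged in both views. Handing in.

```bash
python3 -c "
from bench import arm
print(arm.job_done())"
```

```text
the job is handed in; nothing more can be done
None
```

I handed the job in: the opener levered the blue lid to about 58° and now lies flat and released on the worktop, and the bottle and grey tub look unmoved; the judge returned no verdict.

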